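# Drift the mould strip's bolt hole into line and bolt it down

## Task

The lolly mould strip has crept along its dock, so its bolt hole no longer lines up with the hole in the dock pillar. Drive the tapered drift down through both holes until its collar rests on the strip, so that the taper (not your fingers pushing the strip) draws the holes into line; then take it out and put the bolt in its place, its collar flat on the strip and let go. Finish with the drift hanging upright by its collar in a hole of the tool rest, and do not disturb the lidded tub or the mould cup standing alone.

Things in the scene. Friction and masses are not known exactly. Their poses are not given: they have to be found in the camera images.
- drift: Tapered drift, plain steel, all on one vertical axis z, 167 mm long: round handle 28 mm thick reaching from 8 to 83 mm above the origin; round collar 48 mm across, 8 mm thick (0 to 8 mm); below the collar a straight shank 28 mm thick to 19 mm below, then a taper from 28 mm down to an 8 mm blunt tip 84 mm below the origin. 0.25 kg. Origin: on the axis at the underside of the collar. It starts hanging by its collar in one hole of the tool rest (which one varies).
- bolt: Bolt, plain steel, on one vertical axis z, 126 mm long: hexagonal head 29 mm across flats (33 mm across corners) from 8 to 48 mm above the origin; round collar 48 mm across, 8 mm thick; straight shank 25 mm thick with a 2 mm chamfer, down to 78 mm below the origin. 0.25 kg. Origin: on the axis at the underside of the collar. It starts hanging in the other hole of the tool rest. It is told from the drift by its shorter six-sided head and its straight shank.
- tool_rest: Fixed aluminium bridge, 180 mm (its x) by 62 mm (its y), top 100 mm above the table, origin under its centre on the table; two 32 mm holes through its 12 mm top plate, on its x axis 45 mm either side of the centre; free space below the plate. It stands on the left of the table, its x roughly ahead of the robot.
- rest_hole_near (a point): Centre of the tool rest's hole nearer the robot (at its x = -45 mm), at the top face, 100 mm above the table.
- rest_hole_far (a point): Centre of the tool rest's hole farther from the robot (at its x = +45 mm), at the top face, 100 mm above the table.
- dock: Fixed aluminium dock on the right of the table. Origin on the table under the bolt hole. Its pillar (84 mm along its x, 68 mm along its y) is 110 mm high with a vertical 30 mm hole, 80 mm deep, in its top. From there the dock runs 212 mm along its own -y (to the robot's right) to a second pillar. Guide cheeks at its sides (x = +-45 mm) rise to 118 mm, below the strip's top.
- dock_hole (a point): Centre of the dock pillar's 30 mm bolt hole at the pillar's top face, 110 mm above the table.
- strip_plate: Mould strip: flat steel plate 84 mm wide (its x), 240 mm long (its y), 10 mm thick, lying on the pillars with its top 120 mm above the table; a 30 mm bolt hole 34 mm from its +y end, and two rectangular windows with lolly moulds hanging under them 96 and 146 mm from the bolt hole toward its -y. It slides along the dock's y only. Origin on the table under its bolt hole.
- strip_hole (a point): Centre of the strip's 30 mm bolt hole at its top face, 120 mm above the table.
- strip_slide (a joint): How far the strip's hole is off the dock's hole along the dock's +y, in m: 0 = in line, starts at 0.010 to 0.013, range -0.002 to 0.016. Stiff to slide (about 3 N); it stays where it is left.
- tub: Lidded food tub, 89x129x60 mm, bystander at the right; origin under its centre.
- mould: Single metal lolly mould cup, 38x64x95 mm, standing alone behind the dock beside the stick fixture, a bystander; origin under its centre.

How it is judged:
On the way, in this order (a step that is already met when the one before it is completed fails the run):
1. the drift stands upright in both holes, its collar on the strip (within 6 mm), and the holes are in line within 4 mm (horizontal distance between drift and dock_hole below 0.006 m and z of drift in the frame of dock_hole below 0.016 m and angle between drift's own z axis and vertical below 0.12 rad and value of joint strip_slide below 0.004 m), for 0.2 s.
2. the bolt is fully home through both holes (horizontal distance between bolt and dock_hole below 0.006 m and z of bolt in the frame of dock_hole below 0.014 m and angle between bolt's own z axis and vertical below 0.08 rad), for 0.2 s.
At the end, for the whole second after the job is handed in: The bolt stands in the dock's hole within 6 mm of its axis, its collar down on the strip within 4 mm and upright within 0.08 rad; the drift hangs in either hole of the tool rest, within 6 mm of its centre, its collar on the rest within 5 mm, upright within 0.1 rad; both are released and at rest (all of step 2 and ((horizontal distance between drift and rest_hole_near below 0.006 m and z of drift in the frame of rest_hole_near between -0.005 and 0.005 m) or (horizontal distance between drift and rest_hole_far below 0.006 m and z of drift in the frame of rest_hole_far between -0.005 and 0.005 m)) and angle between drift's own z axis and vertical below 0.1 rad and linear speed of each of bolt, drift below 0.02 m/s); the robot touches nothing.
It fails at once if the fingers push the mould strip (more than 8 N) (contact force between the fingers and strip_plate above 8 N).
It fails at once if the tub or the lone mould cup is moved more than 30 mm or tipped (distance of any of tub, mould from where it was at the start of the episode above 0.03 m or angle between mould's own z axis and vertical above 0.3 rad).
It also fails if it takes over 72 s, if anything falls off the work surface, if the arm or the gripper's body presses on something with over 40 N, if the wrist force passes 120 N, or if a joint passes its speed limit or range.

## Robot

A 6-joint arm with a two-finger parallel gripper is mounted at the origin on a cart in front of the work surface, level with it; the furniture and walls round the work are solid. World frame = base frame: x ahead of the robot, y to its left, z up, the work surface at z = 0. Lengths are in m, angles in rad, forces in N, time in s.
With the tool pointing down it reaches from about 0.275 to 0.75 m from the base axis. Payload 10.2 kg.
Tool frame: the origin (TCP) lies midway between the tips of the shut fingers; the grasp point (between the pads) lies 19 mm behind it; z points along the fingers, y is the line along which they close (so a half turn about z gives the same grasp; the last joint's range is limited). The gripper opens to 85 mm and grips with 20 to 120 N. Pads are 22 mm wide; open, the fingers measure 114 mm over their backs; the gripper's body (76 mm by 85 mm) begins 54 mm behind the grasp point. The pads swing forward as they close: fully open they stand 13 mm farther back than shut.
Start: joints at [-1.452, 0.313, 1.498, -0, 1.331, -0.223], TCP at [0.176, -0.495, 0.202] pointing down, gripper open.
Joint ranges: [-2.94, 2.94], [-0.97, 2.17], [0.19, 2.56], [-1.23, 4.37], [0.02, 3.11], [-2.88, 2.88]. Speed limits (rad/s): [2.39, 2.39, 3.01, 3.14, 3.14, 3.14].

## Interface

Orientations are given as a unit quaternion [w, x, y, z].
In Python, from station import status, optics, ctrl gives the robot as it stands.
- The arm moves only by the tool send_rows, never from a script. Its argument "targets" is a list that holds one entry, the list of rows, each a list of 7 numbers: the shift along the world's x, y, z in m, then the turn, a rotation vector about the world's x, y, z in rad, then the opening, from 0 (shut) to 1 (fully open). In form: [[[tx, ty, tz, ax, ay, az, hand], ...]]. A call has 1 to 10 rows; each row shifts and turns the commanded pose from where the row before left it; what a row does not reach is not made up. A row lasts 1/12 s, in which the tool goes at most 41.7 mm and 7.16 degrees, less where a joint would pass 70% of its speed; a pose out of reach is approached as far as the arm can. A call is refused whole if a number of a shift passes 0.0417 or a number of a turn 0.125, either way. A call with a gripper value outside its range is refused whole. The fingers move at their own pace and stop on an object; "squeeze" is the grip in N (left out, the last holds). Time passes only in rows, so rows that do not move let the fingers close. It gives the time, the measured TCP pose, the force, the opening and the grip force at its end, in the units of the state.
- status.sense(): the state, without advancing time (a new reading comes with each control period).
- optics.read_camera(name): name is "side" or "top"; returns the picture (420x560x3 uint8, red, green, blue); there is no depth.
- optics.camera_model(name): a dict with "fx", "fy", "cx", "cy" (pixels), "T" (4x4, takes a point from camera to world coordinates). Camera axes: x right, y down, z forward; pixel columns grow to the right and rows downward; lengths in m; the calibration is good to about 2 mm. A picture is of the moment at which its call begins. camera_model takes no time and is no camera call.
- ctrl.hand_in(): hands the job in; it is judged then, once.
The state is a dict: "time": time; "qpos": joint angles; "dq": joint speeds; "tau": joint torques, N m; "tool_pos": TCP position; "ee_rot": TCP orientation; "contact_force": force on the tool from outside, world axes, zero at the start; "ft_torque": the same for the moment, N m; "opening": opening from 0.0 (shut) to 1.0 (fully open); "gripper_force": force on a finger pad.
Only numpy, scipy, OpenCV 4.12 (cv2) and the standard library are available. Lean on these libraries where they do the work, as an engineer would, in place of code of your own. Each camera call takes 0.05 s, during which the arm holds its last target. There are 200 camera calls.

## Working session

There is one attempt and no reset: what is moved stays moved. The work goes in short steps, Python scripts to look and compute and a tool call to move; the robot and the scene stay as the last step left them, time stands still between calls to the robot, and variables do not carry over. Pictures are saved under pics/ and viewed, at most 10 in all, crops included, and the job is handed in when it is done.

Besides the shell and the picture viewer there is one more tool, called after "Emit:" as name(argument=value, ...), one argument or row to a line, values as JSON. send_rows: Moves the arm, as the interface text tells. Its arguments: {"type":"object","properties":{"targets":{"type":"array"},"squeeze":{"type":"number"}},"required":["targets"]}

```bash
mkdir -p pics; python3 - <<'E'
from station import status, optics, ctrl
import cv2
for n in("top","side"):
    cv2.imwrite(f"pics/{n}0.png",optics.read_camera(n)[...,::-1]); m=optics.camera_model(n); print(n,m["fx"],m["fy"],m["cx"],m["cy"]);print(m["T"])
print(status.sense())
E
```

```text
top 535.7331677752319 535.7331677752319 281.16656895987103 213.1904849851935
[[ 0.02886547 -0.99167526  0.12548693  0.37795475]
 [-0.99937534 -0.03119185 -0.01661328 -0.10123211]
 [ 0.02038915 -0.124929   -0.99195616  1.58130276]
 [ 0.          0.          0.          1.        ]]
side 499.821924594312 499.821924594312 286.5963635641346 197.29012557721293
[[-0.82500366 -0.19510184  0.53038121 -0.30910279]
 [-0.56512162  0.28905461 -0.77271275  1.16494233]
 [-0.00255145 -0.93722073 -0.34872738  0.65523283]
 [ 0.          0.          0.          1.        ]]
{'time': 0.1, 'qpos': array([-1.45237048e+00,  3.13389799e-01,  1.49835390e+00,  4.50329590e-06,
        1.33098490e+00, -2.23388069e-01]), 'dq': array([-2.53304529e-04, -2.08667502e-03, -1.42633837e-03, -2.62655706e-06,
        7.71070369e-05, -1.22621649e-03]), 'tau': array([ 2.52109159e-03, -4.12899864e+01, -2.60138762e+01, -1.79336971e-04,
        3.07272756e-03,  2.26153198e-06]), 'tool_pos': array([ 0.17594291, -0.49436914,  0.20159721]), 'ee_rot': array([-5.67074288e-04,  9.85430853e-01,  1.70075608e-01,  3.19779646e-05]), 'contact_force': array([-0.17409277, -0.39157276,  0.26804817]), 'ft_torque': array([-0.0467766 ,  0.04547069, -0.03202838]), 'gripper_force': 0.0, 'opening': 1.0017429307339722}
```

View pics/top0.png

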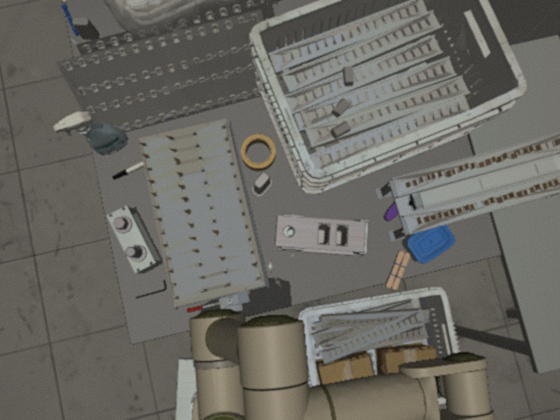

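View pics/side0.png

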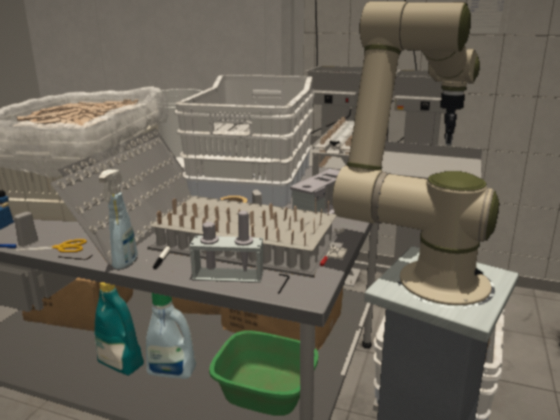

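The top view shows the tool rest at about (132,240) and the strip at about (322,235), with its hole near (290,231). In the side view the tall drift is on the right at (243,222), so it is in the near hole. The short bolt is on the left at (208,230), in the far hole. Next I'll zoom in for precise pixels.

```bash
python3 - <<'E'
import cv2,numpy as np
a=cv2.imread("pics/top0.png");s=cv2.imread("pics/side0.png")
r=lambda im,x,y,w,h,k:cv2.resize(im[y:y+h,x:x+w],None,fx=k,fy=k,interpolation=cv2.INTER_CUBIC)
A=r(a,100,195,66,85,6) #396x510
B=r(a,268,205,66,55,6) #396x330
C=r(s,180,195,99,43*2,4)[:180*2] 
out=np.zeros((590,800,3),np.uint8)
out[:510,:396]=A; out[:330,400:796]=B; out[335:335+250,400:796]=C[:250]
cv2.imwrite("pics/crop0.png",np.clip(out*1.4,0,255).astype(np.uint8))
E
```

```text
(no output)
```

View pics/crop0.png

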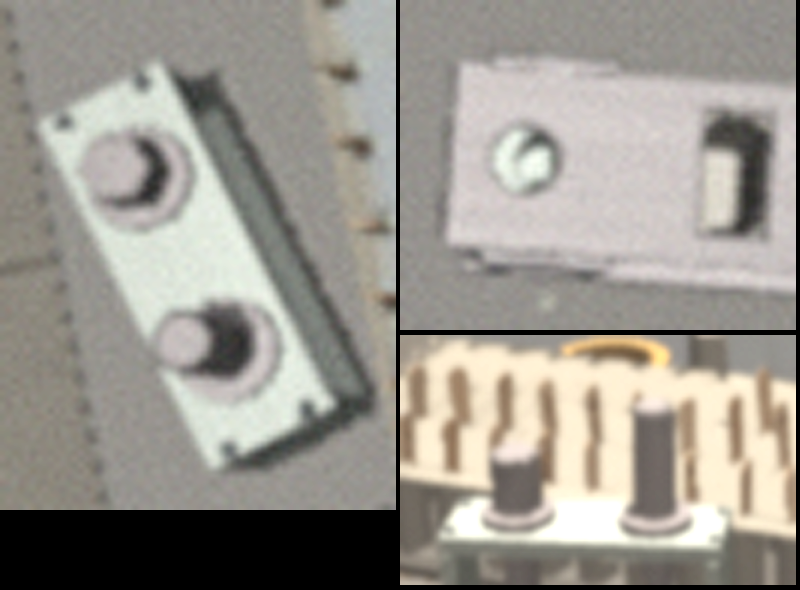

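```bash
cat > h.py <<'E'
import numpy as np
from station import status, optics
from scipy.spatial.transform import Rotation as R
def ray(n,u,v,z):
    m=optics.camera_model(n);T=m["T"]
    d=T[:3,:3]@[(u-m["cx"])/m["fx"],(v-m["cy"])/m["fy"],1];o=T[:3,3]
    return (o+d*(z-o[2])/d[2])
def proj(n,p):
    m=optics.camera_model(n);T=m["T"];c=T[:3,:3].T@(np.array(p)-T[:3,3])
    return np.array([m["cx"]+m["fx"]*c[0]/c[2],m["cy"]+m["fy"]*c[1]/c[2]])
def yaw():  # direction of tool y in world, deg
    q=status.sense()["ee_rot"];M=R.from_quat(np.r_[q[1:],q[0]]).as_matrix();return np.degrees(np.arctan2(M[1,1],M[0,1])),M[:,2]
E
python3 - <<'E'
from h import *
A=lambda x,y,z:ray("top",100+x/6-.42,195+y/6-.42,z)
B=lambda x,y,z:ray("top",268+(x-400)/6-.42,205+y/6-.42,z)
C=lambda x,y,z:ray("side",180+(x-400)/4-.38,195+(y-335)/4-.38,z)
np.set_printoptions(precision=4,suppress=True)
c=[A(*p,.1) for p in((38,127),(165,63),(335,405),(218,470))]
ctr=sum(c)/4;print("corners",c,"ctr",ctr)
print("bolt collar",A(137,180,.108),"head",A(113,168,.148),"drift collar",A(226,349,.108),"handle",A(185,341,.183))
print("side: bolt collar",C(517,516,.108),"drift collar",C(655,521,.108),"handle top",C(655,402,.183))
print("hole",B(525,158,.12),"left edge",B(460,62,.12),B(447,242,.12),"win",B(705,105,.12),B(775,108,.12),B(697,232,.12))
print(yaw())
E
```

```text
corners [array([0.543 , 0.3586, 0.1   ]), array([0.5746, 0.3023, 0.1   ]), array([0.4194, 0.2149, 0.1   ]), array([0.3884, 0.2662, 0.1   ])] ctr [0.4813 0.2855 0.1   ]
bolt collar [0.5191 0.3094 0.108 ] head [0.5203 0.3092 0.148 ] drift collar [0.4431 0.264  0.108 ] handle [0.4427 0.2632 0.183 ]
side: bolt collar [0.5115 0.3212 0.108 ] drift collar [0.4337 0.2774 0.108 ] handle top [0.4419 0.2635 0.183 ]
hole [ 0.5145 -0.147   0.12  ] left edge [ 0.5577 -0.116   0.12  ] [ 0.4751 -0.1125  0.12  ] win [ 0.5414 -0.2287  0.12  ] [ 0.541  -0.2609  0.12  ] [ 0.4831 -0.2263  0.12  ]
(np.float64(-70.41555855015295), array([-0.0001,  0.0011, -1.    ]))
```

Emit:
send_rows(
  targets=[
    [[0.02, 0.02, 0.014, 0, 0, 0, 1], [0.03, 0.02, 0.014, 0, 0, 0, 1], [0.03, 0.025, 0.014, 0, 0, 0, 1], [0.03, 0.025, 0.014, 0, 0, 0, 1], [0.03, 0.025, 0.014, 0, 0, 0, 1], [0.03, 0.025, 0.01, 0, 0, 0, 1], [0.03, 0.025, 0.01, 0, 0, 0, 1], [0.02, 0.035, 0, 0, 0, 0, 1], [0.02, 0.035, 0, 0, 0, 0, 1], [0.01, 0.038, 0, 0, 0, 0, 1]],
  ],
  squeeze=60,
)

```text
time: 0.93
tool_pos: [0.4272, -0.2199, 0.2915]
ee_rot: [-0.0, 0.985, 0.17, -0.0]
contact_force: [0.3, -0.3, 0.8]
opening: 1.003
gripper_force: 0.0
```

Emit:
send_rows(
  targets=[
    [[0, 0.04, 0, 0, 0, 0, 1], [0, 0.04, 0, 0, 0, 0, 1], [0, 0.04, 0, 0, 0, 0, 1], [0, 0.04, 0, 0, 0, 0, 1], [0, 0.04, 0, 0, 0, 0, 1], [0, 0.04, 0, 0, 0, 0, 1], [0, 0.04, 0, 0, 0, 0, 1], [0, 0.04, 0, 0, 0, 0, 1], [0, 0.04, 0, 0, 0, 0, 1], [0, 0.04, 0, 0, 0, 0, 1]],
  ],
)

```text
time: 1.77
tool_pos: [0.4253, 0.1804, 0.292]
ee_rot: [0.0, 0.985, 0.17, -0.0]
contact_force: [0.5, -0.9, -0.3]
opening: 1.0
gripper_force: 0.0
```

Emit:
send_rows(
  targets=[
    [[0.008, 0.03, 0, 0, 0, 0, 1], [0.008, 0.03, -0.01, 0, 0, 0, 1], [0, 0.02, -0.03, 0, 0, 0, 1], [0, 0, -0.02, 0, 0, 0, 1], [0, 0, 0, 0, 0, 0, 1], [0, 0, 0, 0, 0, 0, 1]],
  ],
)

```text
time: 2.27
tool_pos: [0.4417, 0.2582, 0.2319]
ee_rot: [0.0, 0.985, 0.17, -0.001]
contact_force: [0.3, -0.0, 0.9]
opening: 1.0
gripper_force: 0.0
```

```bash
python3 - <<'E'
from h import *
s=status.sense();print(s["tool_pos"],s["qpos"],s["contact_force"]);print(yaw())
E
```

```text
[0.4416714  0.25816778 0.23193741] [ 2.99696870e-01  2.63564916e-01  1.48481747e+00 -1.23878825e-04
  1.39496638e+00  1.52857980e+00] [ 0.26045616 -0.04878813  0.88704189]
(np.float64(-70.40855531215877), array([-1.64182455e-03, -6.34989688e-04, -9.99998451e-01]))
```

Emit:
send_rows(
  targets=[
    [[0.001, 0.005, -0.025, 0, 0, 0, 1], [0, 0, -0.03, 0, 0, 0, 1], [0, 0, -0.028, 0, 0, 0, 1], [0, 0, -0.014, 0, 0, 0, 1], [0, 0, 0, 0, 0, 0, 0.3], [0, 0, 0, 0, 0, 0, 0], [0, 0, 0, 0, 0, 0, 0], [0, 0, 0, 0, 0, 0, 0], [0, 0, 0, 0, 0, 0, 0], [0, 0, 0, 0, 0, 0, 0]],
  ],
  squeeze=60,
)

```text
time: 3.1
tool_pos: [0.4438, 0.264, 0.1369]
ee_rot: [-0.001, 0.985, 0.17, 0.002]
contact_force: [-1.8, 1.8, 6.0]
opening: 0.297
gripper_force: 58.5
```

Emit:
send_rows(
  targets=[
    [[0, 0, 0, 0, 0, 0, 0], [0, 0, 0, 0, 0, 0, 0], [0, 0, 0, 0, 0, 0, 0]],
  ],
)

```text
time: 3.35
tool_pos: [0.4438, 0.264, 0.1368]
ee_rot: [-0.001, 0.985, 0.17, 0.002]
contact_force: [-1.1, 2.3, 6.1]
opening: 0.295
gripper_force: 58.5
```

Emit:
send_rows(
  targets=[
    [[0, 0, 0.015, 0, 0, 0, 0], [0, 0, 0.03, 0, 0, 0, 0], [0, 0, 0.035, 0, 0, 0, 0], [0, 0, 0.035, 0, 0, 0, 0], [0, 0, 0.03, 0, 0, 0, 0], [0.005, -0.015, 0.01, 0, 0, 0, 0], [0.007, -0.03, 0, 0, 0, 0, 0], [0.007, -0.035, 0, 0, 0, 0, 0], [0.007, -0.035, 0, 0, 0, 0, 0], [0.007, -0.035, 0, 0, 0, 0, 0]],
  ],
)

```text
time: 4.18
tool_pos: [0.4758, 0.1119, 0.2905]
ee_rot: [0.0, 0.985, 0.17, 0.0]
contact_force: [0.7, 0.1, -1.9]
opening: 0.301
gripper_force: 59.4
```

Emit:
send_rows(
  targets=[
    [[0.007, -0.035, 0, 0, 0, 0, 0], [0.007, -0.035, 0, 0, 0, 0, 0], [0.007, -0.035, 0, 0, 0, 0, 0], [0.007, -0.035, 0, 0, 0, 0, 0], [0.006, -0.035, 0, 0, 0, 0, 0], [0.003, -0.035, 0, 0, 0, 0, 0], [0, -0.035, 0, 0, 0, 0, 0], [0, -0.015, 0, 0, 0, 0, 0], [0, 0, 0, 0, 0, 0, 0], [0, 0, 0, 0, 0, 0, 0]],
  ],
)

```text
time: 5.02
tool_pos: [0.5128, -0.1469, 0.2901]
ee_rot: [-0.0, 0.986, 0.169, -0.0]
contact_force: [0.7, -0.2, -2.8]
opening: 0.302
gripper_force: 59.5
```

```bash
python3 - <<'E'
from h import *
import cv2
s=status.sense();print(s["tool_pos"],s["contact_force"],s["ft_torque"],yaw())
a=optics.read_camera("top")[...,::-1];b=optics.read_camera("side")[...,::-1]
print(proj("top",[.514,-.153,.12]),proj("side",[.514,-.153,.15]),proj("side",[.514,-.153,.24]))
r=lambda im,x,y,w,h,k:cv2.resize(im[y:y+h,x:x+w],None,fx=k,fy=k,interpolation=cv2.INTER_CUBIC)
x,y=proj("side",[.514,-.153,.19]).astype(int)
print(x,y)
o=np.hstack([r(a,250,190,80,80,5),r(b,x-40,y-40,80,80,5)])
cv2.imwrite("pics/d1.png",np.clip(o*1.4,0,255).astype(np.uint8))
E
```

```text
[ 0.51278067 -0.14690984  0.29014602] [ 0.6502108  -0.15207114 -2.75560538] [-0.00770106 -0.0610363  -0.03489637] (np.float64(-70.49387257013609), array([-1.75260523e-04,  4.20367836e-04, -9.99999896e-01]))
[290.61014341 231.17424446] [307.13420564 176.44355283] [307.46539143 149.6805371 ]
307 164
```

View pics/d1.png

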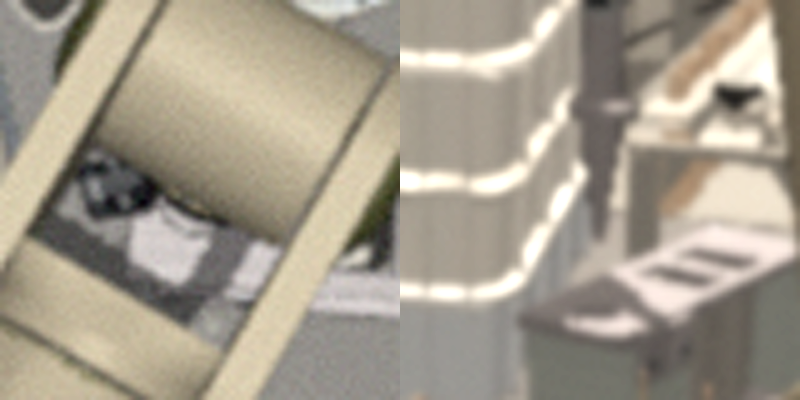

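The side crop shows the drift upright, with its collar at about side pixel (307.6,144.6) and its tip at about (307,171). The strip hole is near (307,189). The arm hides the hole in the top view. I'll check these against the projections.

```bash
python3 - <<'E'
from h import *
print("tip",proj("side",[.5128,-.1469,.169]),"collar",proj("side",[.5128,-.1469,.257]))
for p in((.5145,-.147),(.514,-.1585)): print(proj("side",[*p,.12]))
for x,y in((565,320),(650,320),(605,310),(605,335)): print(ray("side",267+(x-400)/5-.4,124+y/5-.4,.12))
print([ (proj("side",[.5145+a,-.147+b,.12])) for a,b in((.015,0),(-.015,0),(0,.015),(0,-.015))])
E
```

```text
tip [306.51261627 171.40899793] collar [306.82673299 144.9576542 ]
[305.92009832 185.60438373]
[307.91777779 184.68572668]
[ 0.52088559 -0.11884312  0.12      ]
[ 0.47525437 -0.14961412  0.12      ]
[ 0.50996214 -0.15011243  0.12      ]
[ 0.48402083 -0.10884737  0.12      ]
[array([302.06699877, 184.77178741]), array([309.81082715, 186.44511117]), array([303.45157331, 186.85416509]), array([308.35391739, 184.37217353])]
```

Emit:
send_rows(
  targets=[
    [[0.0015, -0.007, -0.01, 0, 0, 0, 0], [0, 0, -0.02, 0, 0, 0, 0], [0, 0, -0.015, 0, 0, 0, 0], [0, 0, -0.01, 0, 0, 0, 0], [0, 0, -0.01, 0, 0, 0, 0], [0, 0, -0.005, 0, 0, 0, 0], [0, 0, -0.005, 0, 0, 0, 0], [0, 0, 0, 0, 0, 0, 0]],
  ],
)

```text
time: 5.78
tool_pos: [0.5144, -0.1536, 0.2146]
ee_rot: [-0.0, 0.985, 0.17, -0.0]
contact_force: [0.3, -0.3, -2.0]
opening: 0.3
gripper_force: 59.4
```

Emit:
send_rows(
  targets=[
    [[0, -0.001, -0.006, 0, 0, 0, 0], [0, -0.001, -0.006, 0, 0, 0, 0], [0, -0.001, -0.004, 0, 0, 0, 0], [0, -0.001, -0.004, 0, 0, 0, 0], [0, 0, 0, 0, 0, 0, 0]],
  ],
)

```text
time: 6.2
tool_pos: [0.5142, -0.1574, 0.1943]
ee_rot: [-0.001, 0.985, 0.17, -0.0]
contact_force: [0.3, 1.5, -3.1]
opening: 0.297
gripper_force: 59.8
```

Emit:
send_rows(
  targets=[
    [[0, -0.0005, -0.004, 0, 0, 0, 0], [0, 0, -0.004, 0, 0, 0, 0], [0, 0, -0.004, 0, 0, 0, 0], [0, 0, -0.003, 0, 0, 0, 0], [0, 0, 0, 0, 0, 0, 0]],
  ],
)

```text
time: 6.62
tool_pos: [0.5142, -0.1582, 0.1793]
ee_rot: [-0.0, 0.985, 0.17, -0.0]
contact_force: [0.1, 1.2, -3.2]
opening: 0.294
gripper_force: 59.6
```

Emit:
send_rows(
  targets=[
    [[0, 0, -0.003, 0, 0, 0, 0], [0, 0, -0.003, 0, 0, 0, 0], [0, 0, -0.003, 0, 0, 0, 0], [0, 0, 0, 0, 0, 0, 0]],
  ],
)

```text
time: 6.95
tool_pos: [0.5143, -0.1584, 0.1705]
ee_rot: [0.0, 0.985, 0.17, -0.0]
contact_force: [-0.2, 0.3, -2.8]
opening: 0.296
gripper_force: 59.3
```

```bash
python3 -c "
from h import *
s=status.sense();print(s['tool_pos'],s['contact_force'],s['ft_torque'],yaw())"
```

```text
[ 0.51434199 -0.15837929  0.17050797] [-0.18125623  0.26408616 -2.81722046] [-0.06897669 -0.10219702  0.01318614] (np.float64(-70.41599852063263), array([-4.36133485e-04, -3.95169195e-04, -9.99999827e-01]))
```

Emit:
send_rows(
  targets=[
    [[0, 0, -0.003, 0, 0, 0, 0], [0, 0, -0.003, 0, 0, 0, 0], [0, 0, -0.002, 0, 0, 0, 0], [0, 0, -0.002, 0, 0, 0, 0], [0, 0, 0, 0, 0, 0, 0], [0, 0, 0, 0, 0, 0, 0]],
  ],
)

```text
time: 7.45
tool_pos: [0.5144, -0.1585, 0.1608]
ee_rot: [0.0, 0.985, 0.17, -0.0]
contact_force: [1.1, -3.6, -2.2]
opening: 0.3
gripper_force: 59.1
```

Emit:
send_rows(
  targets=[
    [[0, -0.0006, -0.001, 0, 0, 0, 0], [0, 0, -0.0015, 0, 0, 0, 0], [0, 0, -0.0015, 0, 0, 0, 0], [0, 0, -0.0005, 0, 0, 0, 0], [0, 0, 0, 0, 0, 0, 0], [0, 0, 0, 0, 0, 0, 0]],
  ],
)

```text
time: 7.95
tool_pos: [0.5146, -0.1587, 0.1568]
ee_rot: [0.0, 0.985, 0.17, 0.0]
contact_force: [-0.1, -1.0, 4.1]
opening: 0.299
gripper_force: 59.9
```

```bash
python3 -c "
from h import *
s=status.sense();print(s['tool_pos'],s['contact_force'],s['ft_torque'],yaw())"
```

```text
[ 0.51455791 -0.15868923  0.15682105] [-0.14768643 -1.01179279  4.07337173] [-0.37767522 -0.0705296  -0.00832223] (np.float64(-70.41211516540676), array([ 3.82027564e-04, -1.32230421e-04, -9.99999918e-01]))
```

Emit:
send_rows(
  targets=[
    [[0, 0, -0.0007, 0, 0, 0, 0], [0, 0, 0, 0, 0, 0, 0], [0, 0, 0, 0, 0, 0, 0], [0, 0, 0, 0, 0, 0, 0]],
  ],
)

```text
time: 8.28
tool_pos: [0.5148, -0.1587, 0.1567]
ee_rot: [0.0, 0.985, 0.17, 0.001]
contact_force: [0.3, 0.4, 7.8]
opening: 0.299
gripper_force: 60.4
```

```bash
python3 - <<'E'
from h import *
import cv2
s=status.sense();print(s["tool_pos"],s["contact_force"])
b=optics.read_camera("side")[...,::-1]
x,y=proj("side",[.514,-.153,.14]).astype(int)
print(x,y)
o=cv2.resize(b[y-40:y+40,x-40:x+40],None,fx=6,fy=6,interpolation=cv2.INTER_CUBIC)
cv2.imwrite("pics/d2.png",np.clip(o*1.4,0,255).astype(np.uint8))
E
```

```text
[ 0.51475239 -0.1586967   0.15673172] [0.28217491 0.3794206  7.77013023]
307 179
```

View pics/d2.png

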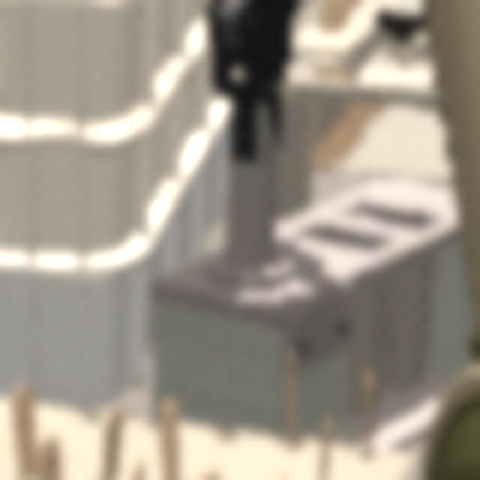

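The drift is seated: its collar is down flush at side pixel (307,180) and the contact force is upward. Next I'll pull it out and take it back to the near rest hole.

Emit:
send_rows(
  targets=[
    [[0, 0, 0.004, 0, 0, 0, 0], [0, 0, 0.012, 0, 0, 0, 0], [0, 0, 0.025, 0, 0, 0, 0], [0, 0, 0.03, 0, 0, 0, 0], [0, 0, 0.035, 0, 0, 0, 0], [0, 0, 0.028, 0, 0, 0, 0], [-0.004, 0.025, 0, 0, 0, 0, 0], [-0.006, 0.035, 0, 0, 0, 0, 0], [-0.006, 0.035, 0, 0, 0, 0, 0], [-0.006, 0.035, 0, 0, 0, 0, 0]],
  ],
)

```text
time: 9.17
tool_pos: [0.4913, -0.027, 0.289]
ee_rot: [-0.001, 0.985, 0.17, -0.001]
contact_force: [0.9, 1.2, -2.2]
opening: 0.296
gripper_force: 60.1
```

Emit:
send_rows(
  targets=[
    [[-0.006, 0.035, 0, 0, 0, 0, 0], [-0.006, 0.035, 0, 0, 0, 0, 0], [-0.006, 0.035, 0, 0, 0, 0, 0], [-0.006, 0.035, 0, 0, 0, 0, 0], [-0.006, 0.035, 0, 0, 0, 0, 0], [-0.006, 0.035, 0, 0, 0, 0, 0], [-0.006, 0.035, 0, 0, 0, 0, 0], [-0.005, 0.03, 0, 0, 0, 0, 0], [-0.002, 0.015, 0, 0, 0, 0, 0], [0, 0, 0, 0, 0, 0, 0]],
  ],
)

```text
time: 10.0
tool_pos: [0.4419, 0.264, 0.2889]
ee_rot: [-0.0, 0.985, 0.172, -0.002]
contact_force: [0.5, 0.0, -3.2]
opening: 0.302
gripper_force: 60.2
```

Emit:
send_rows(
  targets=[
    [[0.0015, -0.0005, -0.02, 0, 0, 0, 0], [0, 0, -0.03, 0, 0, 0, 0], [0, 0, -0.03, 0, 0, 0, 0], [0, 0, -0.025, 0, 0, 0, 0], [0, 0, -0.015, 0, 0, 0, 0], [0, 0, -0.01, 0, 0, 0, 0], [0, 0, 0, 0, 0, 0, 0]],
  ],
)

```text
time: 10.58
tool_pos: [0.444, 0.2601, 0.1579]
ee_rot: [0.0, 0.985, 0.17, -0.002]
contact_force: [-0.1, 0.2, -2.1]
opening: 0.295
gripper_force: 60.3
```

Emit:
send_rows(
  targets=[
    [[0, 0.003, 0, 0, 0, 0, 0], [0, 0, -0.006, 0, 0, 0, 0], [0, 0, -0.007, 0, 0, 0, 0], [0, 0, -0.005, 0, 0, 0, 0], [0, 0, -0.002, 0, 0, 0, 0], [0, 0, 0, 0, 0, 0, 0], [0, 0, 0, 0, 0, 0, 0]],
  ],
)

```text
time: 11.17
tool_pos: [0.445, 0.2638, 0.14]
ee_rot: [-0.0, 0.985, 0.17, 0.0]
contact_force: [0.3, 0.3, -1.6]
opening: 0.298
gripper_force: 60.1
```

Emit:
send_rows(
  targets=[
    [[-0.001, 0, -0.002, 0, 0, 0, 0], [0, 0, -0.001, 0, 0, 0, 0], [0, 0, 0, 0, 0, 0, 0], [0, 0, 0, 0, 0, 0, 0]],
  ],
)

```text
time: 11.5
tool_pos: [0.444, 0.2638, 0.137]
ee_rot: [-0.0, 0.985, 0.17, 0.0]
contact_force: [-0.1, 0.4, -1.5]
opening: 0.296
gripper_force: 60.2
```

Emit:
send_rows(
  targets=[
    [[0, 0, 0, 0, 0, 0, 0.5], [0, 0, 0, 0, 0, 0, 1], [0, 0, 0, 0, 0, 0, 1], [0, 0, 0, 0, 0, 0, 1], [0, 0, 0.025, 0, 0, 0, 1], [0, 0, 0.03, 0, 0, 0, 1], [0, 0, 0.03, 0, 0, 0, 1], [0.02, 0.01, 0.02, 0, 0, 0, 1], [0.03, 0.018, 0, 0, 0, 0, 1], [0.026, 0.017, 0, 0, 0, 0, 1]],
  ],
)

```text
time: 12.33
tool_pos: [0.5216, 0.3094, 0.2439]
ee_rot: [-0.0, 0.985, 0.17, 0.002]
contact_force: [0.7, -0.0, -0.5]
opening: 0.998
gripper_force: 0.0
```

Emit:
send_rows(
  targets=[
    [[0, 0, -0.01, 0, 0, 0, 1], [0, 0, 0, 0, 0, 0, 1], [0, 0, 0, 0, 0, 0, 1]],
  ],
)

```text
time: 12.58
tool_pos: [0.5192, 0.3084, 0.2312]
ee_rot: [0.0, 0.985, 0.17, -0.001]
contact_force: [-0.7, -0.5, 0.1]
opening: 0.999
gripper_force: 0.0
```

```bash
python3 - <<'E'
from h import *
import cv2
s=status.sense();print(s["tool_pos"],s["contact_force"])
b=optics.read_camera("side")[...,::-1]
o=cv2.resize(b[165:255,180:280],None,fx=6,fy=6,interpolation=cv2.INTER_CUBIC)
cv2.imwrite("pics/d3.png",np.clip(o*1.4,0,255).astype(np.uint8))
E
```

```text
[0.51924381 0.30844181 0.23122905] [-0.74222055 -0.5358458   0.10972478]
```

View pics/d3.png

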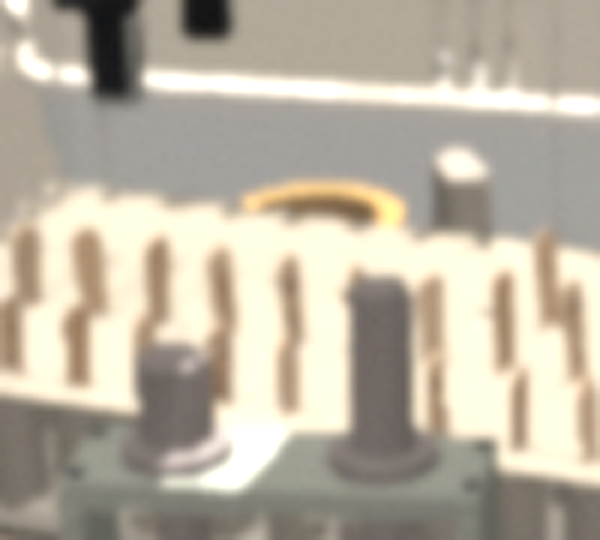

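The drift is hanging upright in the near hole, with its collar at crop (383,455). The bolt is at (178,410). Next I'll grasp the bolt.

Emit:
send_rows(
  targets=[
    [[0.0005, 0.0005, -0.025, 0, 0, 0, 1], [0, 0, -0.03, 0, 0, 0, 1], [0, 0, -0.03, 0, 0, 0, 1], [0, 0, -0.02, 0, 0, 0, 1], [0, 0, -0.01, 0, 0, 0, 1], [0, 0, 0, 0, 0, 0, 0.4], [0, 0, 0, 0, 0, 0, 0], [0, 0, 0, 0, 0, 0, 0], [0, 0, 0, 0, 0, 0, 0], [0, 0, 0, 0, 0, 0, 0]],
  ],
  squeeze=60,
)

```text
time: 13.47
tool_pos: [0.5209, 0.31, 0.1186]
ee_rot: [-0.001, 0.985, 0.17, 0.001]
contact_force: [-5.6, 10.0, 15.2]
opening: 0.296
gripper_force: 7.9
```

Emit:
send_rows(
  targets=[
    [[0, 0, 0, 0, 0, 0, 0], [0, 0, 0, 0, 0, 0, 0], [0, 0, 0, 0, 0, 0, 0], [0, 0, 0, 0, 0, 0, 0]],
  ],
)

```text
time: 13.8
tool_pos: [0.5214, 0.3097, 0.1189]
ee_rot: [-0.0, 0.985, 0.17, 0.002]
contact_force: [-1.1, 0.7, 6.5]
opening: 0.0
gripper_force: 3.3
```

```bash
python3 -c "
from h import *
s=status.sense();print(s['tool_pos'],s['contact_force'],s['ft_torque'],yaw())"
```

```text
[0.52144517 0.30965898 0.11890333] [-1.06993509  0.73455129  6.54281909] [ 0.00040135  0.06549997 -0.00570195] (np.float64(-70.41433019175875), array([ 0.00362878,  0.00132035, -0.99999254]))
```

```bash
python3 - <<'E'
from h import *
import cv2
b=optics.read_camera("side")[...,::-1];a=optics.read_camera("top")[...,::-1]
r=lambda im,x,y,w,h,k:cv2.resize(im[y:y+h,x:x+w],None,fx=k,fy=k,interpolation=cv2.INTER_CUBIC)
o=np.hstack([r(b,180,165,100,90,5),r(a,100,195,60,90,5)])
cv2.imwrite("pics/d4.png",np.clip(o*1.4,0,255).astype(np.uint8))
E
```

```text
(no output)
```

View pics/d4.png

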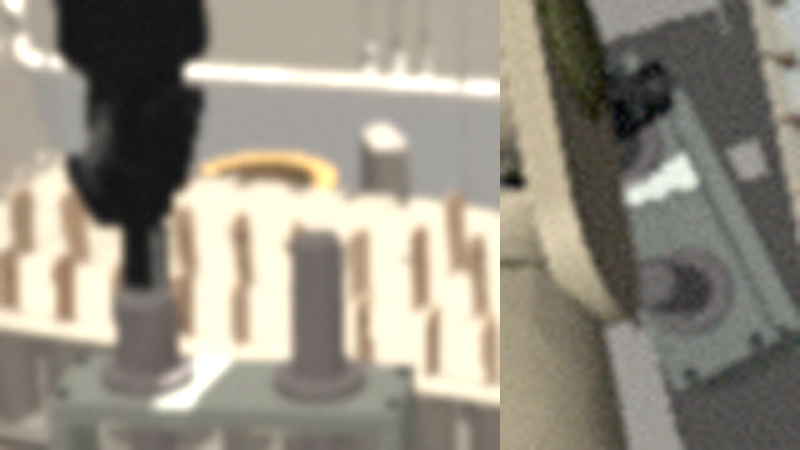

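The bolt is still standing in its hole, with its head top at crop (148,292). The drift is fine. The fingers look shut above or behind the head, so I'll check where the TCP projects.

```bash
python3 - <<'E'
from h import *
s=status.sense();p=s["tool_pos"];print(p,s["opening"])
f=lambda q:((proj("side",q)-[180,165]+.4)*5).round()
print("tcp",f(p),"+3cm",f(p+[0,0,.03]),"bolt top",f([.5195,.309,.148]),"bolt collar",f([.5195,.309,.108]),"drift top",f([.444,.2638,.183]))
for x,y,z in((150,292,.148),(148,375,.108),(318,235,.183)): print(ray("side",180+x/5-.4,165+y/5-.4,z))
E
```

```text
[0.52142524 0.30964437 0.11886708] 0.004240310012109327
tcp [146. 345.] +3cm [143. 291.] bolt top [147. 293.] bolt collar [151. 364.] drift top [315. 233.]
[0.51905543 0.306912   0.148     ]
[0.51189236 0.31948108 0.108     ]
[0.44129093 0.26489655 0.183     ]
```

Emit:
send_rows(
  targets=[
    [[0, 0, 0, 0, 0, 0, 0.1], [0, 0, 0, 0, 0, 0, 0.2], [0, 0, 0, 0, 0, 0, 0.2], [0, 0, 0, 0, 0, 0, 0.2]],
  ],
  squeeze=20,
)

```text
time: 14.23
tool_pos: [0.5216, 0.3095, 0.1191]
ee_rot: [-0.0, 0.985, 0.17, 0.002]
contact_force: [-0.2, -1.0, 7.7]
opening: 0.196
gripper_force: 3.7
```

```bash
python3 - <<'E'
from h import *
import cv2
s=status.sense();print(s)
b=optics.read_camera("side")[...,::-1]
r=lambda im,x,y,w,h,k:cv2.resize(im[y:y+h,x:x+w],None,fx=k,fy=k,interpolation=cv2.INTER_CUBIC)
o=r(b,180,170,70,75,8)
cv2.imwrite("pics/d5.png",np.clip(o*1.8,0,255).astype(np.uint8))
E
```

```text
{'time': 14.2333, 'qpos': array([ 3.42714456e-01,  5.58668033e-01,  1.35375168e+00, -3.41770934e-04,
        1.22503152e+00,  1.57181752e+00]), 'dq': array([ 0.00155442,  0.00031043,  0.00134865,  0.00132666,  0.00061553,
       -0.00012362]), 'tau': array([ 5.25041632e-01, -4.67121434e+01, -2.22665870e+01,  1.79423969e-01,
       -3.42338614e-02,  2.84418667e-03]), 'tool_pos': array([0.52161451, 0.30949268, 0.11905735]), 'ee_rot': array([-1.95617777e-04,  9.85429262e-01,  1.70073090e-01,  2.06771776e-03]), 'contact_force': array([-0.17762607, -0.95425032,  7.68835199]), 'ft_torque': array([-0.13842749,  0.00082952,  0.01007269]), 'gripper_force': 3.74250686677442, 'opening': 0.19602523519580603}
```

View pics/d5.png

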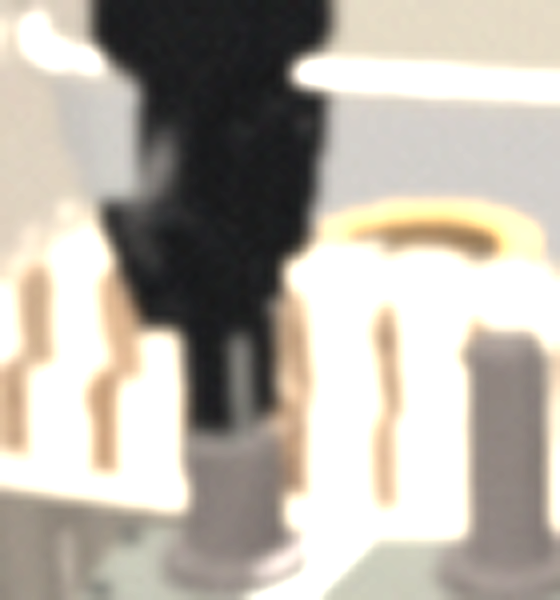

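Emit:
send_rows(
  targets=[
    [[0, 0, 0, 0, 0, 0, 0.4], [0, 0, 0, 0, 0, 0, 0.5], [0, 0, 0, 0, 0, 0, 0.6], [0, 0, 0, 0, 0, 0, 0.6], [0, 0, 0, 0, 0, 0, 0.6]],
  ],
  squeeze=20,
)

```text
time: 14.7
tool_pos: [0.5203, 0.3093, 0.1167]
ee_rot: [0.0, 0.985, 0.17, -0.0]
contact_force: [0.8, -0.6, 0.6]
opening: 0.599
gripper_force: 0.0
```

```bash
python3 - <<'E'
from h import *
import cv2
s=status.sense();print(s["tool_pos"],s["contact_force"])
b=optics.read_camera("side")[...,::-1]
r=lambda im,x,y,w,h,k:cv2.resize(im[y:y+h,x:x+w],None,fx=k,fy=k,interpolation=cv2.INTER_CUBIC)
o=r(b,180,170,70,75,8)
cv2.imwrite("pics/d6.png",np.clip(o*1.8,0,255).astype(np.uint8))
E
```

```text
[0.5203301  0.30927984 0.11674843] [ 0.75288977 -0.60684699  0.61513172]
```

View pics/d6.png

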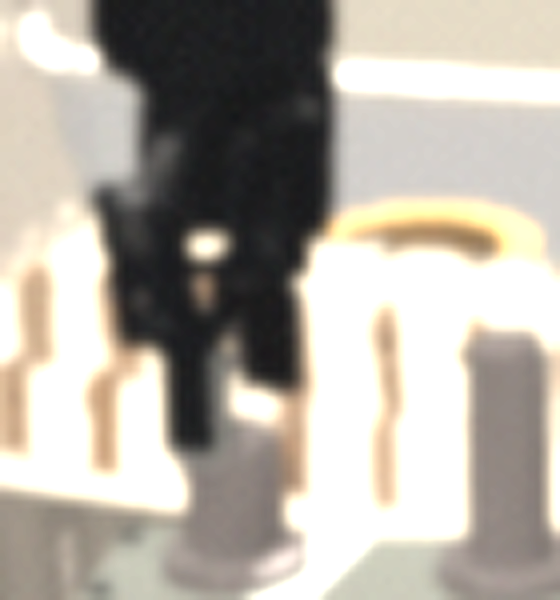

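The front fingertip, at crop (193,445), sits about 28 mm above where the reported TCP projects. So the fingers had closed on top of the head and pressed on it. They need to go about 27 mm lower, with the force checked on the way.

Emit:
send_rows(
  targets=[
    [[-0.0005, 0, 0, 0, 0, 0, 1], [0, 0, 0, 0, 0, 0, 1], [0, 0, -0.006, 0, 0, 0, 1], [0, 0, -0.006, 0, 0, 0, 1], [0, 0, -0.006, 0, 0, 0, 1], [0, 0, 0, 0, 0, 0, 1]],
  ],
)

```text
time: 15.25
tool_pos: [0.5192, 0.3089, 0.0971]
ee_rot: [0.0, 0.985, 0.17, -0.001]
contact_force: [0.5, 0.5, -0.8]
opening: 1.0
gripper_force: 0.0
```

Emit:
send_rows(
  targets=[
    [[0, 0, -0.004, 0, 0, 0, 1], [0, 0, -0.003, 0, 0, 0, 1], [0, 0, 0, 0, 0, 0, 0.5], [0, 0, 0, 0, 0, 0, 0], [0, 0, 0, 0, 0, 0, 0], [0, 0, 0, 0, 0, 0, 0], [0, 0, 0, 0, 0, 0, 0], [0, 0, 0, 0, 0, 0, 0]],
  ],
  squeeze=50,
)

```text
time: 15.92
tool_pos: [0.5202, 0.3095, 0.0925]
ee_rot: [-0.0, 0.985, 0.17, 0.001]
contact_force: [-0.3, 1.0, 3.6]
opening: 0.37
gripper_force: 49.9
```

Emit:
send_rows(
  targets=[
    [[0, 0, 0, 0, 0, 0, 0], [0, 0, 0, 0, 0, 0, 0], [0, 0, 0, 0, 0, 0, 0], [0, 0, 0, 0, 0, 0, 0]],
  ],
)

```text
time: 16.25
tool_pos: [0.5202, 0.3095, 0.0924]
ee_rot: [-0.0, 0.985, 0.17, 0.0]
contact_force: [-1.6, 1.0, 5.6]
opening: 0.372
gripper_force: 50.1
```

The opening of 0.37 means the pads are on the corners, about 33 mm apart. I'll open, turn 30° and regrip on the flats.

Emit:
send_rows(
  targets=[
    [[0, 0, 0, 0, 0, 0, 0.8], [0, 0, 0, 0, 0, 0, 0.8], [0, 0, 0, 0, 0, 0, 0.8], [0, 0, 0, 0, 0, 0.105, 0.8], [0, 0, 0, 0, 0, 0.105, 0.8], [0, 0, 0, 0, 0, 0.105, 0.8], [0, 0, 0, 0, 0, 0.105, 0.8], [0, 0, 0, 0, 0, 0.104, 0.8], [0, 0, 0, 0, 0, 0, 0.8]],
  ],
)

```text
time: 17.0
tool_pos: [0.5198, 0.3091, 0.0916]
ee_rot: [0.0, 0.907, 0.421, -0.0]
contact_force: [-0.3, -0.8, 0.2]
opening: 0.797
gripper_force: 0.0
```

Emit:
send_rows(
  targets=[
    [[0, 0, 0, 0, 0, 0, 0.5], [0, 0, 0, 0, 0, 0, 0], [0, 0, 0, 0, 0, 0, 0], [0, 0, 0, 0, 0, 0, 0], [0, 0, 0, 0, 0, 0, 0], [0, 0, 0, 0, 0, 0, 0], [0, 0, 0, 0, 0, 0, 0]],
  ],
  squeeze=60,
)

```text
time: 17.58
tool_pos: [0.5202, 0.3092, 0.0921]
ee_rot: [0.0, 0.908, 0.419, 0.0]
contact_force: [2.7, -1.2, 2.1]
opening: 0.363
gripper_force: 59.8
```

```bash
python3 -c "
from h import *
s=status.sense();print(s['tool_pos'],s['qpos'],s['contact_force'],s['ft_torque'],yaw())"
```

```text
[0.52021846 0.30924378 0.09214173] [ 3.43015479e-01  5.85708149e-01  1.38419843e+00 -1.35660783e-04
  1.17099317e+00  1.04849518e+00] [ 2.6581883  -1.15768699  2.13095899] [-0.11965681 -0.09773943  0.01503317] (np.float64(-40.41799344874785), array([ 6.94569582e-04,  1.15361667e-04, -9.99999752e-01]))
```

Emit:
send_rows(
  targets=[
    [[0, 0, 0.01, 0, 0, 0, 0], [0, 0, 0.025, 0, 0, 0, 0], [0, 0, 0.035, 0, 0, 0, 0], [0, 0, 0.035, 0, 0, 0, 0], [0, 0, 0.035, 0, 0, 0, 0], [0, 0, 0.01, 0, 0, 0, 0], [0, -0.02, 0, 0, 0, 0, 0], [0, -0.03, 0, 0, 0, 0, 0], [0, -0.035, 0, 0, 0, 0, 0], [0, -0.035, 0, 0, 0, 0, 0]],
  ],
)

```text
time: 18.42
tool_pos: [0.5189, 0.1883, 0.2405]
ee_rot: [-0.0, 0.908, 0.42, -0.001]
contact_force: [1.8, -0.7, -4.0]
opening: 0.367
gripper_force: 60.1
```

Emit:
send_rows(
  targets=[
    [[0, -0.035, 0, 0, 0, 0, 0], [0, -0.035, 0, 0, 0, 0, 0], [0, -0.035, 0, 0, 0, 0, 0], [0, -0.035, 0, 0, 0, 0, 0], [0, -0.035, 0, 0, 0, 0, 0], [-0.002, -0.035, 0, 0, 0, 0, 0], [-0.002, -0.035, 0, 0, 0, 0, 0], [-0.002, -0.035, 0, 0, 0, 0, 0], [0, -0.03, 0, 0, 0, 0, 0], [0, -0.025, 0, 0, 0, 0, 0]],
  ],
)

```text
time: 19.25
tool_pos: [0.513, -0.1476, 0.2407]
ee_rot: [-0.001, 0.908, 0.419, -0.001]
contact_force: [0.5, -0.4, -3.4]
opening: 0.365
gripper_force: 60.2
```

Emit:
send_rows(
  targets=[
    [[0, -0.008, 0, 0, 0, 0, 0], [0, 0, 0, 0, 0, 0, 0], [0, 0, 0, 0, 0, 0, 0]],
  ],
)

```text
time: 19.5
tool_pos: [0.5137, -0.153, 0.2411]
ee_rot: [-0.001, 0.908, 0.419, -0.0]
contact_force: [-0.9, 0.4, -3.7]
opening: 0.368
gripper_force: 60.2
```

```bash
python3 - <<'E'
from h import *
import cv2
s=status.sense();print(s["tool_pos"],s["contact_force"],s["ft_torque"])
b=optics.read_camera("side")[...,::-1]
p=s["tool_pos"]; f=lambda q:((proj("side",q)-[267,124]+.4)*6).round()
print("exp collar",f(p+[0,0,.008+.004]),"exp tip",f(p+[0,0,.008-.078]))
o=cv2.resize(b[124:204,267:347],None,fx=6,fy=6,interpolation=cv2.INTER_CUBIC)
cv2.imwrite("pics/d7.png",np.clip(o*1.4,0,255).astype(np.uint8))
E
```

```text
[ 0.51366016 -0.15297299  0.24111833] [-0.89076538  0.3900216  -3.72578549] [ 0.04231806  0.00744019 -0.02547527]
exp collar [246. 133.] exp tip [244. 280.]
```

View pics/d7.png

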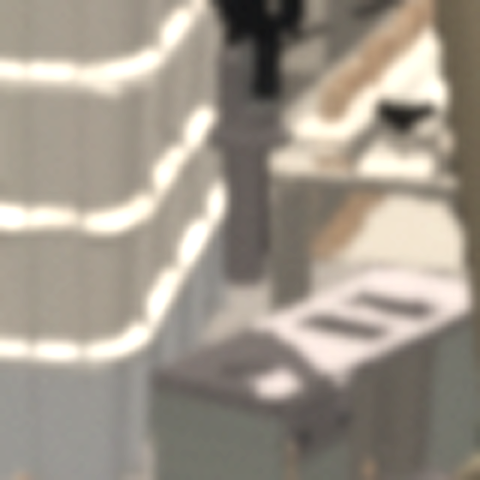

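The picture shows the bolt upright in the hand, with its collar at crop (248,130) and its tip at (246,282), both as predicted. Next I'll insert it at the seat found with the drift.

Emit:
send_rows(
  targets=[
    [[0.001, -0.0057, 0, 0, 0, 0, 0], [0, 0, -0.02, 0, 0, 0, 0], [0, 0, -0.02, 0, 0, 0, 0], [0, 0, -0.005, 0, 0, 0, 0], [0, 0, 0, 0, 0, 0, 0], [0, 0, 0, 0, 0, 0, 0]],
  ],
)

```text
time: 20.05
tool_pos: [0.5153, -0.1592, 0.1977]
ee_rot: [0.0, 0.908, 0.42, 0.0]
contact_force: [-0.0, 0.6, -2.9]
opening: 0.364
gripper_force: 60.3
```

Emit:
send_rows(
  targets=[
    [[-0.0005, 0.0005, -0.004, 0, 0, 0, 0], [0, 0, -0.004, 0, 0, 0, 0], [0, 0, -0.004, 0, 0, 0, 0], [0, 0, -0.004, 0, 0, 0, 0], [0, 0, -0.004, 0, 0, 0, 0], [0, 0, 0, 0, 0, 0, 0]],
  ],
)

```text
time: 20.55
tool_pos: [0.514, -0.1586, 0.1758]
ee_rot: [-0.001, 0.908, 0.42, -0.001]
contact_force: [-1.5, 1.7, -5.4]
opening: 0.371
gripper_force: 60.3
```

Emit:
send_rows(
  targets=[
    [[0.0005, 0, -0.008, 0, 0, 0, 0], [0, 0, -0.01, 0, 0, 0, 0], [0, 0, -0.01, 0, 0, 0, 0], [0, 0, -0.01, 0, 0, 0, 0], [0, 0, -0.01, 0, 0, 0, 0], [0, 0, -0.006, 0, 0, 0, 0], [0, 0, 0, 0, 0, 0, 0]],
  ],
)

```text
time: 21.13
tool_pos: [0.5145, -0.1588, 0.1212]
ee_rot: [-0.001, 0.908, 0.419, -0.001]
contact_force: [-1.9, 1.1, -5.6]
opening: 0.368
gripper_force: 60.2
```

Emit:
send_rows(
  targets=[
    [[0, 0, -0.003, 0, 0, 0, 0], [0, 0, -0.003, 0, 0, 0, 0], [0, 0, -0.002, 0, 0, 0, 0], [0, 0, 0, 0, 0, 0, 0], [0, 0, 0, 0, 0, 0, 0]],
  ],
)

```text
time: 21.55
tool_pos: [0.5147, -0.1587, 0.1148]
ee_rot: [-0.0, 0.908, 0.42, -0.0]
contact_force: [-3.8, 3.1, -5.5]
opening: 0.365
gripper_force: 60.5
```

Emit:
send_rows(
  targets=[
    [[0, 0, -0.002, 0, 0, 0, 0], [0, 0, -0.001, 0, 0, 0, 0], [0, 0, 0, 0, 0, 0, 0], [0, 0, 0, 0, 0, 0, 0]],
  ],
)

```text
time: 21.88
tool_pos: [0.5147, -0.1588, 0.1121]
ee_rot: [-0.0, 0.908, 0.42, -0.0]
contact_force: [-5.6, 3.0, -1.8]
opening: 0.366
gripper_force: 60.6
```

Emit:
send_rows(
  targets=[
    [[-0.0003, 0.0002, -0.0008, 0, 0, 0, 0], [0, 0, 0, 0, 0, 0, 0], [0, 0, 0, 0, 0, 0, 0]],
  ],
)

```text
time: 22.13
tool_pos: [0.5147, -0.1588, 0.1121]
ee_rot: [0.0, 0.908, 0.42, 0.0]
contact_force: [-5.3, 2.3, 4.0]
opening: 0.365
gripper_force: 61.2
```

Seated: the TCP is at 0.112 as predicted, and pressing further only raises the force. Now I'll release and retreat.

Emit:
send_rows(
  targets=[
    [[0, 0, 0, 0, 0, 0, 0.4], [0, 0, 0, 0, 0, 0, 0.7], [0, 0, 0, 0, 0, 0, 1], [0, 0, 0, 0, 0, 0, 1], [0, 0, 0.015, 0, 0, 0, 1], [0, 0, 0.03, 0, 0, 0, 1], [0, 0, 0.035, 0, 0, 0, 1], [0, 0, 0.035, 0, 0, 0, 1], [0, 0, 0.035, 0, 0, 0, 1], [0, 0, 0.03, 0, 0, 0, 1]],
  ],
)

```text
time: 22.97
tool_pos: [0.5149, -0.1589, 0.294]
ee_rot: [0.001, 0.908, 0.419, 0.001]
contact_force: [0.5, -0.4, -0.3]
opening: 0.996
gripper_force: 0.0
```

Emit:
send_rows(
  targets=[
    [[-0.02, 0.03, 0, 0, 0, 0, 1], [-0.02, 0.03, 0, 0, 0, 0, 1], [-0.02, 0.03, 0, 0, 0, 0, 1], [-0.02, 0.02, 0, 0, 0, 0, 1], [0, 0, 0, 0, 0, 0, 1], [0, 0, 0, 0, 0, 0, 1], [0, 0, 0, 0, 0, 0, 1]],
  ],
)

```text
time: 23.55
tool_pos: [0.4352, -0.0492, 0.2914]
ee_rot: [0.0, 0.908, 0.419, 0.0]
contact_force: [0.3, 0.2, -0.1]
opening: 0.999
gripper_force: 0.0
```

```bash
python3 - <<'E'
from h import *
import cv2
s=status.sense();print(s["tool_pos"],s["contact_force"])
im=optics.read_camera("side").astype(int)
f=lambda q:(proj("side",q)).round(1)
print("bolt top/collar exp",f([.5147,-.1588,.168]),f([.5147,-.1588,.124]))
g=im.sum(2)//3
x,y=proj("side",[.5147,-.1588,.12]).astype(int)
print(x,y);print(g[y-22:y+6,x-12:x+13])
E
```

```text
[ 0.43517664 -0.04916977  0.29136401] [ 0.34418311  0.16663416 -0.11304003]
bolt top/collar exp [308.  170.7] [307.8 183.5]
307 184
[[116 119 137 173 200 203 178 138 115 110 106 104 109 125 145 158 149 121
   91  79  78  78  80  84  85]
 [116 125 154 191 210 199 160 122 108 108 105 103 110 126 146 158 149 120
   91  79  78  78  80  84  89]
 [118 133 171 204 209 183 138 108 106 108 106 103 110 125 146 155 146 117
   90  79  77  78  79  86  95]
 [119 142 183 206 197 161 119 104 105 108 104 103 109 119 135 141 134 110
   87  79  76  79  80  87  98]
 [121 148 185 197 174 134 108 103 107 108 104 103 106 113 121 125 119 100
   85  78  78  78  80  88  99]
 [126 149 178 179 148 119 104 102 104 107 104 102 105 113 122 125 119  99
   81  78  77  77  79  90 105]
 [144 158 168 153 126 110 104 102 107 109 109 112 116 121 131 134 123 100
   82  77  78  79  80  93 113]
 [174 173 159 132 114 109 103 101 107 113 118 131 140 144 147 145 132 106
   86  80  78  78  80  95 118]
 [189 176 146 118 110 108 103 101 111 122 136 154 161 163 163 160 147 120
   92  79  77  78  80  95 119]
 [185 160 127 107 108 1
[... 1272 characters left out ...]
28 114 104  99  99  98  97  96 105 130
  152 157 159 168 174 175 174]
 [150 161 169 174 174 164 139 125 125 125 121 117 115 117 114 111 118 130
  138 138 149 164 172 175 174]
 [155 165 170 173 172 163 138 115 109 112 112 113 115 117 114 109 109 112
  114 122 146 165 173 174 174]
 [130 143 151 156 159 159 147 128 117 109 103 101 104 105 104 104 108 115
  124 137 158 169 173 170 166]
 [ 93 103 110 118 127 134 137 136 133 129 121 117 119 121 123 127 136 145
  155 162 169 169 166 159 151]
 [ 74  76  80  83  89  97 104 111 120 122 126 132 138 145 150 154 159 164
  169 170 168 162 152 140 131]
 [ 75  74  72  71  72  73  77  82  88  92  98 111 123 131 140 148 156 161
  163 159 152 142 133 123 116]]
```

```bash
python3 -c "
from station import ctrl
print(ctrl.hand_in())"
```

```text
the job is handed in; nothing more can be done
None
```

I handed the job in after about 24 s: the bolt stands upright in the dock with its collar on the strip, and the drift hangs upright in the near rest hole. The first bolt grasp closed on top of its head and was redone; the hand-in gave no verdict.

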